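# Press the badge on a flask, then draw the flask out and hold it on its side

### The arm

A 6-joint arm with a two-finger parallel gripper is mounted at the origin on the work surface. World frame = base frame: x ahead of the robot, y to its left, z up, the work surface at z = 0. Lengths are in m, angles in rad, forces in N, time in s.
With the tool pointing down it reaches from about 0.425 to 0.95 m from the base axis. Payload 3.5 kg.
Tool frame: the origin (TCP) lies between the finger pads; the fingertips stand 19 mm ahead of it and the grasp point (between the pads) is the TCP (ctrl.nose_length is the distance from the TCP to the fingertips, in m); z points along the fingers, y is the line along which they close (so a half turn about z gives the same grasp; the last joint's range is limited). The gripper opens to 85 mm and grips with 20 to 120 N. Pads are 22 mm wide; open, the fingers measure 114 mm over their backs; the gripper's body (76 mm by 85 mm) begins 54 mm behind the grasp point. The pads swing forward as they close: fully open they stand 13 mm farther back than shut.
Start: joints at [-1.369, 0.286, 1.577, -0, 1.279, -0.15], TCP at [0.233, -0.634, 0.25] pointing down, gripper open.
Joint ranges: [-2.77, 2.77], [-0.9, 2.22], [0.21, 2.48], [-1.53, 4.67], [0.24, 2.81], [-2.84, 2.84]. Speed limits (rad/s): [2.79, 2.79, 3.14, 3.14, 3.14, 3.14].

### API

Orientations are given as a unit quaternion [x, y, z, w].
In Python, from plant import ctrl gives the robot as it stands.
- The arm moves only by the tool apply_moves, never from a script. Its argument "series" is a list of rows, each a list of 6 numbers: the shift along the world's x, y, z scaled (see below), then the turn, a rotation vector about the world's x, y, z scaled (see below). A call has 1 to 20 rows; each row is the pose to reach, as a shift and turn from the pose commanded when the call began; what a row does not reach only later rows make up. The controller multiplies each number of a shift by 0.8 m and each number of a turn by 45 degrees. A row lasts 1/8 s, in which the tool goes at most 62.5 mm and 10.7 degrees, less where a joint would pass 70% of its speed; a pose out of reach is approached as far as the arm can. A call with a number of a shift or a turn outside -1 to 1 is refused whole. A call with a gripper value outside its range is refused whole. "jaw" is the opening, from 0 (shut) to 1 (fully open), set as the call begins (left out, the last holds). The fingers move at their own pace and stop on an object; "squeeze" is the grip in N (left out, the last holds). Time passes only in rows, so rows that repeat a pose let the fingers close. It gives the time, the measured TCP pose, the force, the opening and the grip force at its end, in the units of the state.
- ctrl.get_state(): the state, without advancing time (a new reading comes with each control period).
- ctrl.read_camera(name): name is "scene" or "top"; returns the picture (400x640x3 uint8, red, green, blue); there is no depth.
- ctrl.get_calibration(name): a dict with "fx", "fy", "cx", "cy" (pixels), "xyz" and "orientation" of the camera in the world. Camera axes: x right, y up, looking along -z (the intrinsics and any distortion apply to the point x, -y, -z); pixel columns grow to the right and rows downward; lengths in m; the calibration is good to about 2 mm. A picture is of the moment at which its call begins. get_calibration takes no time and is no camera call.
- ctrl.sign_off(): hands the job in; it is judged then, once.
Trained networks look in the newest picture that a camera, given by its name, has taken for a name from the list of things; names that differ only in an ending like _2 or _b are one class to them, and where a whole thing is asked for, a point or a joint stands for the part that bears it (a point fixed in the world has none). Each returns a list of dicts, best first, with "p" (0 to 1); they miss things now and then, are a little off and sometimes report something else, mostly with a low value. They report only what shows in the picture. A call takes as long as a camera call. They do not tell look-alikes from the thing itself.
- ctrl.boxes_of(thing, camera): "xy" ([column, row] as shares, 0 to 1, of the picture: columns of its width, rows of its height, amid what is visible of it).
- ctrl.silhouettes(thing, camera): "pixels" (400x640 bool, what is visible of it) and "xy" ([column, row] as shares, 0 to 1, of the picture: columns of its width, rows of its height, amid what is visible of it).
The state is a dict: "time": time; "qpos": joint angles; "dq": joint speeds; "joint_efforts": joint torques, N m; "eef_pos": TCP position; "tcp_rot": TCP orientation; "contact_force": force on the tool from outside, world axes, zero at the start; "wrist_torque": the same for the moment, N m; "opening": opening from 0.0 (shut) to 1.0 (fully open); "finger_force": force on a finger pad.
Only numpy, scipy, OpenCV 4.12 (cv2) and the standard library are available. Lean on these libraries where they do the work, as an engineer would, in place of code of your own. Each camera call takes 0.05 s, during which the arm holds its last target. There are 200 camera calls.

### The job

A small capped flask stands in the nest of the swing-over clamp and has a freshly glued badge on its cap: swing the clamp arm over so that its pad rests on the cap, leave it down for a full second, then swing the arm back past upright so that it stays open with the flask still in the nest. Then draw the flask straight up out of the nest, turn it onto its side so that its axis is level (within 30 degrees), and finish still holding it like that, still and raised with its middle at least 150 mm above the table, touching nothing but the gripper. Leave the spare flask, the mug and the tape roll alone.

Things in the scene. Friction and masses are not known exactly. Their poses are not given: they have to be found in the camera images.
- nest: Fixed clamp fixture: steel base 100 x 210 x 8 mm, grey nest block 80 x 80 mm with its top 42 mm above the table and a round bore 51 mm wide, floor 12 mm above the table. Origin on the table on the bore axis, z up, x parallel to the hinge line. Clamp tower on the +y side, 85 mm from the bore axis: 42 mm wide (x), 36 mm (y), 158 mm tall.
- clamp_hinge (a point): The clamp's hinge point: nest frame (0, 85, 142) mm. The hinge line runs along the nest's x.
- clamp_knob (a point): Centre of the black ball knob, 26 mm wide, at the free end of the clamp arm, 140 mm from the hinge; it can be pinched from above across the nest's x all through the swing. The arm is a steel bar 18 mm wide (nest x), 12 mm thick, 0.35 kg; a round rubber pad 24 mm wide under it, 85 mm from the hinge, meets the cap.
- clamp (a joint): Arm angle, rad. 0: level towards nest -y, pad on the seated flask's cap (without a flask it stops at -0.08); pi/2: upright; stop at 2.1, leaning to nest +y. Knob in nest frame, mm: y = 85 - 140 cos q, z = 142 + 140 sin q. Hinge friction 0.13 N m: left within 0.4 rad of upright it stays, left low it falls and rests on the cap. Starts at 1.75 to 2.0.
- flask: The flask to handle, standing in the clamp fixture's nest: aluminium, 48 mm in diameter up to 86 mm, black cap 38 mm wide from 92 to 110 mm (overall height 110 mm), flat badge on top. 0.13 to 0.25 kg, centre of mass near mid height. Origin at the centre of its underside, z along its axis to the cap. Seated, its underside is 12 mm above the table.
- flask_mid (a point): The flask's middle: on its axis, 55 mm above its underside.
- spare: Bystander: a second flask of the same shape in the plain stand without clamp. Origin at the centre of its underside.
- stand: Fixed plain stand for the spare flask: base 90 x 90 mm with the same nest block, 42 mm tall, no clamp. Origin on the table under the bore.
- mug: Bystander: white ceramic mug, 80 mm in diameter, 95 mm tall, handle to its +y. Origin at the centre of its underside.
- tape: Bystander: yellow roll of tape lying flat, 72 mm outside diameter, 24 mm tall. Origin at the centre of its underside.
Things that resemble listed ones, but are neither listed nor needed, are in the scene too. There is more than one size of the nest; the job needs the larger.

How it is judged:
On the way, in this order (a step that is already met when the one before it is completed fails the run):
1. the clamp arm is swung over and its pad rests on the cap of the seated flask for a second (value of joint clamp below 0.03 rad and distance of flask from where it was at the start of the episode below 0.006 m), for 1 s.
2. the clamp arm is swung back past upright while the flask still stands in the nest (value of joint clamp above 1.58 rad and distance of flask from where it was at the start of the episode below 0.02 m), for 0.2 s.
3. the flask is drawn up out of the bore, still upright (within 20 degrees) (z of flask in the frame of nest above 0.045 m and angle between flask's own z axis and vertical below 0.35 rad and horizontal distance between flask and nest below 0.04 m).
At the end, for the whole second after the job is handed in: The flask is held still in the fingers, its axis within 30 degrees of level (either end may dip), its middle at least 150 mm above the table, touching neither fixture nor bystanders; the clamp arm is back past upright; spare flask, mug and tape roll are within 30 mm of where they were (height (world z) of flask_mid above 0.15 m and angle between flask's own z axis and vertical between 1.047 and 2.094 rad and contact force between flask and the fingers above 1 N and contact force between flask and nest below 0.1 N and contact force between flask and stand below 0.1 N and contact force between flask and mug below 0.1 N and contact force between flask and spare below 0.1 N and linear speed of flask below 0.03 m/s and angular speed of flask below 0.3 rad/s and value of joint clamp above 1.58 rad and distance of each of spare, mug, tape from where it was at the start of the episode below 0.03 m); the arm keeps its last pose, push and grip.
It fails at once if the spare flask, the mug or the tape roll is pushed more than 30 mm away (distance of any of spare, mug, tape from where it was at the start of the episode above 0.03 m).
It also fails if it takes over 72 s, if anything falls off the work surface, if the arm or the gripper's body presses on something with over 40 N, if the wrist force passes 120 N, or if a joint passes its speed limit or range.

## Working session

There is one attempt and no reset: what is moved stays moved. The work goes in short steps, Python scripts to look and compute and a tool call to move; the robot and the scene stay as the last step left them, time stands still between calls to the robot, and variables do not carry over. Pictures are saved under pics/ and viewed, at most 10 in all, crops included, and the job is handed in when it is done.

Besides the shell and the picture viewer there is one more tool, called after "Emit:" by a JSON object that holds its "op" and its "data". apply_moves: Moves the arm, as the interface text tells. Shifts and turns lie within -1 to 1; 1 stands for 0.8 m of shift or 45 degrees of turn. Its arguments: {"type":"object","properties":{"series":{"type":"array"},"jaw":{"type":"number"},"squeeze":{"type":"number"}},"required":["series"]}

```bash
mkdir -p pics; python3 - <<'E'
from plant import ctrl
import cv2,numpy as np
for c in("scene","top"):
    im=ctrl.read_camera(c); cv2.imwrite(f"pics/{c}0.png",im[:,:,::-1])
    print(c,ctrl.get_calibration(c))
    for t in("nest","clamp_knob","flask","stand","mug","tape"):
        print(t,[(round(d["p"],2),round(d["xy"][0]*640),round(d["xy"][1]*400)) for d in ctrl.boxes_of(t,c)])
print(ctrl.get_state())
E
```

```text
scene {'fx': 364.29792455691893, 'fy': 364.29792455691893, 'cx': 315.15730160605835, 'cy': 200.65018788699655, 'xyz': array([1.0344627 , 0.47696761, 0.57740724]), 'orientation': array([0.14357148, 0.44373199, 0.84089033, 0.27457714])}
nest [(0.65, 381, 305), (0.63, 460, 266)]
clamp_knob [(0.64, 495, 200), (0.58, 376, 271)]
flask [(0.96, 429, 238), (0.58, 463, 264)]
stand [(0.93, 309, 205), (0.64, 429, 243), (0.21, 495, 200)]
mug [(0.78, 276, 252)]
tape [(0.68, 279, 171)]
top {'fx': 472.84721061828674, 'fy': 472.84721061828674, 'cx': 320.63863085280946, 'cy': 197.71399048158818, 'xyz': array([ 0.47994276, -0.10735718,  1.20279603]), 'orientation': array([-0.05348588,  0.04267807,  0.71141326, -0.69943478])}
nest [(0.84, 202, 258), (0.84, 217, 194)]
clamp_knob [(0.79, 217, 184), (0.65, 156, 259)]
flask [(0.9, 221, 254)]
stand [(0.85, 355, 231)]
mug [(0.87, 297, 145)]
tape [(0.59, 442, 226)]
{'time': 0.7, 'qpos': array([-1.36897872e+00,  2.86283834e-01,  1.57669325e+00,  4.76284534e-06,
        1.27857710e+00, -1.49988613e-01]), 'dq': array([-0.00018814,  0.00124482,  0.00129828,  0.00113145,  0.00074389,
       -0.00068349]), 'joint_efforts': array([-1.36970120e-03, -4.05828881e+01, -2.92860568e+01, -1.97330723e-04,
        5.15089941e-04,  9.58221108e-06]), 'eef_pos': array([ 0.23263573, -0.63363846,  0.25033932]), 'tcp_rot': array([9.84569018e-01, 1.74996708e-01, 2.77820234e-06, 1.91724771e-05]), 'contact_force': array([-0.08047114, -0.26161606, -0.0983939 ]), 'wrist_torque': array([ 0.01169709, -0.00321348,  0.01506601]), 'finger_force': 0.0, 'opening': 1.0010175531311454}
```

View pics/scene0.png

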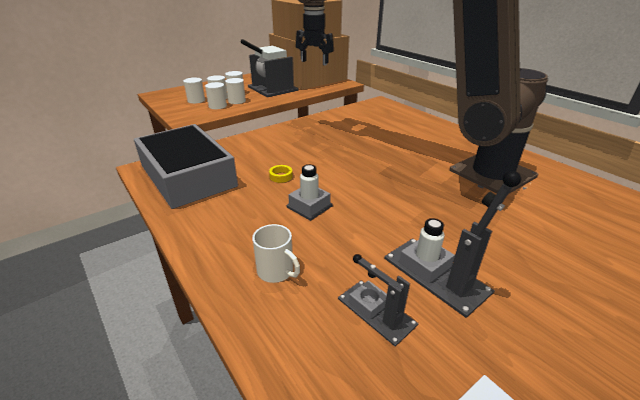

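View pics/top0.png

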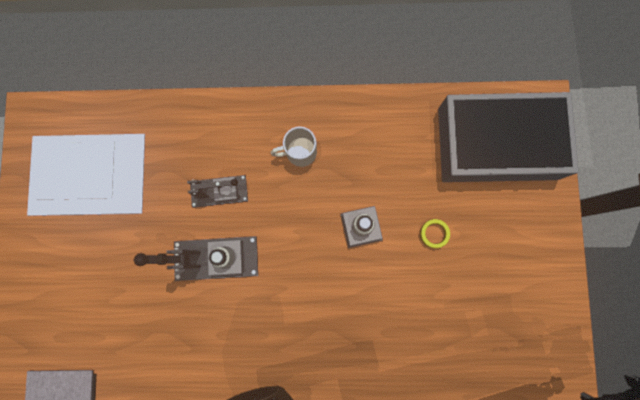

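The top view shows two clamp fixtures: the large one at (215,258) holds a capped flask, with its knob at (140,260), and the small one at (219,190) is empty. The large one fits, because it has a flask in its nest, the bigger base and an arm leaning past upright. The spare is at (363,226) in the plain stand, the mug at (299,147) and the tape at (435,234). I'll confirm with a crop.

```bash
cat > h.py <<'E'
from plant import ctrl
import numpy as np,cv2
from scipy.spatial.transform import Rotation as R
from scipy.optimize import least_squares
def cam(c):
    k=ctrl.get_calibration(c); return k,R.from_quat(k["orientation"]).as_matrix(),np.array(k["xyz"])
def proj(c,P):
    k,M,t=cam(c); p=(np.atleast_2d(P)-t)@M; return np.c_[k["cx"]+k["fx"]*p[:,0]/-p[:,2],k["cy"]-k["fy"]*p[:,1]/-p[:,2]]
def ray(c,uv,z):
    k,M,t=cam(c); d=M@np.array([(uv[0]-k["cx"])/k["fx"],-(uv[1]-k["cy"])/k["fy"],-1]); return t+d*(z-t[2])/d[2]
def tri(us,ut):
    return least_squares(lambda P:np.r_[proj("scene",P)[0]-us,proj("top",P)[0]-ut],[.5,.1,.1]).x
E
python3 - <<'E'
from h import *
a=cv2.imread("pics/top0.png")[225:295,125:270]; b=cv2.imread("pics/scene0.png")[165:315,375:535]
a=cv2.resize(a,None,fx=5,fy=5,interpolation=cv2.INTER_CUBIC); b=cv2.resize(b,(373,350),interpolation=cv2.INTER_CUBIC)
cv2.imwrite("pics/crop.png",np.vstack([cv2.copyMakeBorder(b[:240],0,0,0,725-373,cv2.BORDER_CONSTANT),a]))
E
```

```text
(no output)
```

View pics/crop.png

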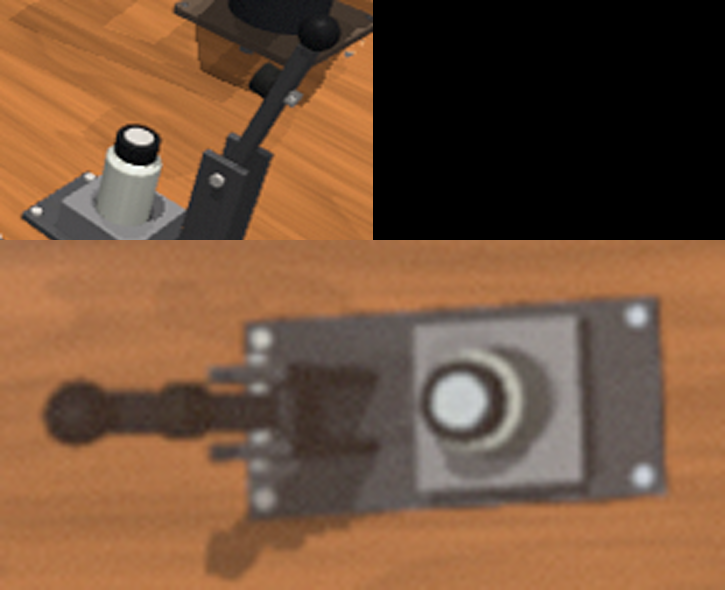

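The crop confirms it: the flask's badge is at top (216.8,257.2) and scene (434.6,223.3). The knob is at top (140.6,259.6) and scene (511.8,179.6).

```bash
python3 - <<'E'
from h import *
cr=lambda x,y:np.array([125+x/5-.4,225+(y-240)/5-.4])
C=[ray("top",cr(*p),.008)[:2] for p in((247,325),(657,298),(663,493),(250,518))]
print(np.round(C,4)); 
bd=tri((434.3,223),cr(459,401)); kn=tri((511.5,179.3),cr(78,413)); print("badge",bd,ray("top",cr(459,401),.122),"knob",kn)
def pts(p):
    x,y,a,q=p; c,s=np.cos(a),np.sin(a); M=np.array([[c,-s,0],[s,c,0],[0,0,1]])
    return np.array([[x,y,0]]*2)+np.array([[0,0,.122],[0,.085-.14*np.cos(q),.142+.14*np.sin(q)]])@M.T
v=(C[0]-C[1])+(C[3]-C[2]); a0=np.arctan2(-v[0],v[1]); print("edge yaw",a0)
f=lambda p:np.r_[(proj("top",pts(p))-[cr(459,401),cr(78,413)]).ravel(),(proj("scene",pts(p))-[[434.3,223],[511.5,179.3]]).ravel(),100*(p[2]-a0)]
r=least_squares(f,[bd[0],bd[1],a0,1.9]); print(r.x,np.round(r.fun,2),pts(r.x))
E
```

```text
[[0.5383 0.2826]
 [0.5485 0.0746]
 [0.4511 0.0714]
 [0.4419 0.2786]]
badge [0.49664864 0.14731862 0.12264989] [0.4966443  0.14749046 0.122     ] knob [0.49196222 0.25968326 0.27861767]
edge yaw 0.046498931911339456
[0.49689567 0.14723987 0.04481173 1.76868491] [ 0.11 -0.11 -0.13  0.06 -0.16  0.28  0.13 -0.38 -0.17] [[0.49689567 0.14723987 0.122     ]
 [0.49185497 0.25965084 0.27926774]]
```

Emit:
{"op": "apply_moves", "data": {"series": [[0.334, 0.417, 0.15, 0, 0, 1], [0.334, 0.417, 0.15, 0, 0, 1], [0.334, 0.417, 0.15, 0, 0, 1], [0.334, 0.417, 0.15, 0, 0, 1], [0.334, 0.417, 0.15, 0, 0, 1], [0.334, 0.417, 0.15, 0, 0, 1], [0.334, 0.417, 0.15, 0, 0, 1], [0.334, 0.417, 0.15, 0, 0, 1], [0.334, 0.417, 0.15, 0, 0, 1], [0.334, 0.417, 0.15, 0, 0, 1]], "jaw": 1, "squeeze": 30}}

```text
time: 1.95
eef_pos: [0.4989, -0.3011, 0.3693]
tcp_rot: [0.843, 0.538, -0.0, -0.001]
contact_force: [0.7, -0.1, 0.1]
opening: 1.002
finger_force: 0.0
```

Emit:
{"op": "apply_moves", "data": {"series": [[-0.01, 0.7, -0.025, 0, 0, 0.609], [-0.01, 0.7, -0.025, 0, 0, 0.609], [-0.01, 0.7, -0.025, 0, 0, 0.609], [-0.01, 0.7, -0.025, 0, 0, 0.609], [-0.01, 0.7, -0.025, 0, 0, 0.609], [-0.01, 0.7, -0.025, 0, 0, 0.609], [-0.01, 0.7, -0.025, 0, 0, 0.609], [-0.01, 0.7, -0.025, 0, 0, 0.609], [-0.01, 0.7, -0.025, 0, 0, 0.609], [-0.01, 0.7, -0.025, 0, 0, 0.609], [-0.01, 0.7, -0.025, 0, 0, 0.609], [-0.01, 0.7, -0.025, 0, 0, 0.609], [-0.01, 0.7, -0.025, 0, 0, 0.609]]}}

```text
time: 3.58
eef_pos: [0.4923, 0.2585, 0.3505]
tcp_rot: [0.692, 0.722, 0.0, 0.0]
contact_force: [0.4, -0.3, 0.1]
opening: 0.996
finger_force: 0.0
```

Emit:
{"op": "apply_moves", "data": {"series": [[0, 0.001, -0.05, 0, 0, 0], [0, 0.001, -0.089, 0, 0, 0], [0, 0.001, -0.089, 0, 0, 0], [0, 0.001, -0.089, 0, 0, 0]]}}

```text
time: 4.08
eef_pos: [0.4926, 0.2605, 0.2808]
tcp_rot: [0.691, 0.722, 0.001, 0.001]
contact_force: [-0.0, -0.1, 1.1]
opening: 0.999
finger_force: 0.0
```

Emit:
{"op": "apply_moves", "data": {"series": [[0, 0, 0, 0, 0, 0], [0, 0, 0, 0, 0, 0], [0, 0, 0, 0, 0, 0], [0, 0, 0, 0, 0, 0], [0, 0, 0, 0, 0, 0], [0, 0, 0, 0, 0, 0], [0, 0, 0, 0, 0, 0], [0, 0, 0, 0, 0, 0]], "jaw": 0, "squeeze": 30}}

```text
time: 5.08
eef_pos: [0.4927, 0.2609, 0.2799]
tcp_rot: [0.691, 0.723, 0.001, 0.001]
contact_force: [6.3, -0.2, 1.3]
opening: 0.28
finger_force: 29.5
```

```bash
python3 - <<'E'
from h import *
s=ctrl.get_state(); p=s["eef_pos"]; print(p,R.from_quat(s["tcp_rot"]).as_matrix().round(3))
n=np.array([.4969,.1472,0]);a=.0448;c,sn=np.cos(a),np.sin(a)
M=np.array([[c,-sn,0],[sn,c,0],[0,0,1]])
l=M.T@(p-n); print("local",l, np.arctan2(l[2]-.142,.085-l[1]),np.hypot(l[2]-.142,.085-l[1]))
k=lambda q:n+M@np.array([0,.085-.14*np.cos(q),.142+.14*np.sin(q)])
for q in np.r_[1.769,1.65:0.0:-.1375,0,-.02,1.8,2.0]: print(round(q,3),np.round((k(q)-k(1.769))/.8,3))
E
```

```text
[0.49273554 0.26088559 0.27990817] [[-0.045  0.999  0.003]
 [ 0.999  0.045  0.001]
 [ 0.001  0.003 -1.   ]]
local [0.00093113 0.11375803 0.27990817] 1.776380447948202 0.14087472676033053
1.769 [0. 0. 0.]
1.65 [ 0.001 -0.021  0.003]
1.512 [ 0.002 -0.045  0.003]
1.375 [ 0.003 -0.068  0.   ]
1.238 [ 0.004 -0.092 -0.006]
1.1 [ 0.005 -0.114 -0.016]
0.963 [ 0.006 -0.134 -0.028]
0.825 [ 0.007 -0.153 -0.043]
0.688 [ 0.008 -0.17  -0.061]
0.55 [ 0.008 -0.183 -0.08 ]
0.413 [ 0.009 -0.195 -0.101]
0.275 [ 0.009 -0.203 -0.124]
0.138 [ 0.009 -0.208 -0.148]
0.0 [ 0.009 -0.209 -0.172]
-0.02 [ 0.009 -0.209 -0.175]
1.8 [-0.     0.005 -0.001]
2.0 [-0.002  0.038 -0.012]
```

Emit:
{"op": "apply_moves", "data": {"series": [[0.001, -0.012, 0.002, 0, 0, 0], [0.001, -0.021, 0.003, 0, 0, 0], [0.002, -0.045, 0.003, 0, 0, 0], [0.003, -0.068, 0, 0, 0, 0], [0.004, -0.092, -0.006, 0, 0, 0], [0.005, -0.114, -0.016, 0, 0, 0], [0.006, -0.134, -0.028, 0, 0, 0], [0.007, -0.153, -0.043, 0, 0, 0], [0.008, -0.17, -0.061, 0, 0, 0], [0.008, -0.183, -0.08, 0, 0, 0], [0.009, -0.195, -0.101, 0, 0, 0], [0.009, -0.203, -0.124, 0, 0, 0], [0.009, -0.206, -0.136, 0, 0, 0], [0.009, -0.208, -0.148, 0, 0, 0], [0.009, -0.209, -0.158, 0, 0, 0], [0.009, -0.209, -0.165, 0, 0, 0], [0.009, -0.209, -0.17, 0, 0, 0], [0.009, -0.209, -0.172, 0, 0, 0], [0.009, -0.209, -0.172, 0, 0, 0]]}}

```text
time: 7.45
eef_pos: [0.5002, 0.0929, 0.1413]
tcp_rot: [0.691, 0.723, 0.001, 0.002]
contact_force: [9.0, -2.8, -2.4]
opening: 0.278
finger_force: 30.2
```

```bash
python3 - <<'E'
from h import *
s=ctrl.get_state(); print(s["eef_pos"],s["contact_force"],s["opening"],s["finger_force"])
for c in("scene","top"): cv2.imwrite(f"pics/{c}1.png",ctrl.read_camera(c)[:,:,::-1])
a=cv2.imread("pics/scene1.png")[140:320,340:540]; cv2.imwrite("pics/c1.png",cv2.resize(a,None,fx=3,fy=3,interpolation=cv2.INTER_CUBIC))
E
```

```text
[0.50018382 0.09285299 0.14126901] [ 8.98636936 -2.77020979 -2.41241055] 0.27772834075045866 30.229366421699524
```

View pics/c1.png

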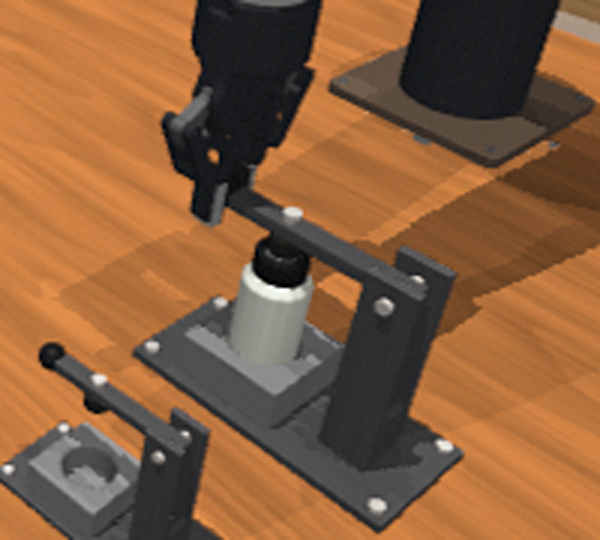

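The pad appears to be on the cap, at about crop (285,245). The wrist still reads -2.4 N, so the gripper may be carrying the arm. I'll press down slightly and hold.

Emit:
{"op": "apply_moves", "data": {"series": [[0, 0, -0.002, 0, 0, 0], [0, 0, -0.004, 0, 0, 0], [0, 0, -0.004, 0, 0, 0], [0, 0, -0.004, 0, 0, 0], [0, 0, -0.004, 0, 0, 0], [0, 0, -0.004, 0, 0, 0]]}}

```text
time: 8.3
eef_pos: [0.5003, 0.0928, 0.1406]
tcp_rot: [0.691, 0.723, 0.0, 0.001]
contact_force: [1.5, -2.7, 10.2]
opening: 0.282
finger_force: 30.9
```

Now reads +10 N, so the pad is stopped on the cap. I'll hold for 1.5 s, then swing back to about 2.0 rad.

Emit:
{"op": "apply_moves", "data": {"series": [[0, 0, 0, 0, 0, 0], [0, 0, 0, 0, 0, 0], [0, 0, 0, 0, 0, 0], [0, 0, 0, 0, 0, 0], [0, 0, 0, 0, 0, 0], [0, 0, 0, 0, 0, 0], [0, 0, 0, 0, 0, 0], [0, 0, 0, 0, 0, 0], [0, 0, 0, 0, 0, 0], [0, 0, 0, 0, 0, 0], [0, 0, 0, 0, 0, 0], [0, 0, 0, 0, 0, 0]]}}

```text
time: 9.8
eef_pos: [0.5003, 0.0929, 0.1406]
tcp_rot: [0.691, 0.723, 0.0, 0.001]
contact_force: [1.8, -3.5, 9.2]
opening: 0.283
finger_force: 30.9
```

Emit:
{"op": "apply_moves", "data": {"series": [[0, 0, 0.006, 0, 0, 0], [0, 0.001, 0.028, 0, 0, 0], [0, 0.006, 0.052, 0, 0, 0], [0, 0.014, 0.075, 0, 0, 0], [-0.001, 0.026, 0.096, 0, 0, 0], [-0.001, 0.039, 0.115, 0, 0, 0], [-0.002, 0.056, 0.133, 0, 0, 0], [-0.003, 0.075, 0.148, 0, 0, 0], [-0.004, 0.095, 0.16, 0, 0, 0], [-0.005, 0.117, 0.17, 0, 0, 0], [-0.006, 0.141, 0.176, 0, 0, 0], [-0.007, 0.164, 0.179, 0, 0, 0], [-0.008, 0.188, 0.179, 0, 0, 0], [-0.009, 0.209, 0.176, 0, 0, 0], [-0.01, 0.23, 0.171, 0, 0, 0], [-0.011, 0.247, 0.164, 0, 0, 0], [-0.011, 0.247, 0.164, 0, 0, 0], [-0.011, 0.247, 0.164, 0, 0, 0], [-0.011, 0.247, 0.164, 0, 0, 0]]}}

```text
time: 12.18
eef_pos: [0.4914, 0.2914, 0.2701]
tcp_rot: [0.691, 0.723, 0.002, 0.001]
contact_force: [6.4, 2.5, 2.9]
opening: 0.281
finger_force: 30.0
```

Emit:
{"op": "apply_moves", "data": {"series": [[0, 0, 0, 0, 0, 0], [0, 0, 0, 0, 0, 0], [0, 0, 0, 0, 0, 0], [0, 0, 0, 0, 0, 0], [0, 0, 0, 0, 0, 0], [0, 0, 0, 0, 0, 0]], "jaw": 1}}

```text
time: 12.92
eef_pos: [0.4902, 0.2912, 0.2695]
tcp_rot: [0.691, 0.723, -0.0, -0.0]
contact_force: [-0.0, 0.8, -0.3]
opening: 0.997
finger_force: 0.0
```

Emit:
{"op": "apply_moves", "data": {"series": [[0, 0, 0.05, 0, 0, 0], [0, 0, 0.1, 0, 0, 0], [0, 0, 0.1, 0, 0, 0], [0.007, -0.08, 0.1, 0, 0, 0], [0.007, -0.18, 0.1, 0, 0, 0], [0.007, -0.18, 0.1, 0, 0, 0], [0.007, -0.18, 0.1, 0, 0, 0], [0.007, -0.18, 0.1, 0, 0, 0]]}}

```text
time: 13.92
eef_pos: [0.4957, 0.1481, 0.3491]
tcp_rot: [0.691, 0.723, -0.0, -0.0]
contact_force: [-0.1, -0.3, -0.1]
opening: 0.999
finger_force: 0.0
```

```bash
python3 - <<'E'
from h import *
print(ctrl.get_state()["eef_pos"])
for c in("scene","top"): cv2.imwrite(f"pics/{c}2.png",ctrl.read_camera(c)[:,:,::-1])
a=cv2.imread("pics/scene2.png")[140:320,340:540]; cv2.imwrite("pics/c2.png",cv2.resize(a,None,fx=3,fy=3,interpolation=cv2.INTER_CUBIC))
print(proj("scene",[.4969,.1472,.122])) 
E
```

```text
[0.4957012  0.14813911 0.34910464]
[[434.12277661 223.26965196]]
```

View pics/c2.png

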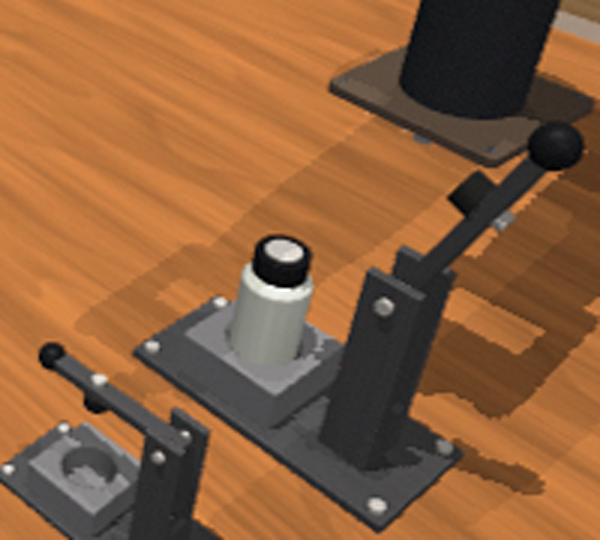

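The clamp is open with its knob at crop (555,147). The flask is still seated, with its badge at crop (285,250), i.e. scene (435,223), which matches the start. Descending for the grasp.

Emit:
{"op": "apply_moves", "data": {"series": [[0.002, -0.001, -0.05, 0, 0, 0], [0.002, -0.001, -0.1, 0, 0, 0], [0.002, -0.001, -0.15, 0, 0, 0], [0.002, -0.001, -0.19, 0, 0, 0], [0.002, -0.001, -0.22, 0, 0, 0], [0.002, -0.001, -0.22, 0, 0, 0]]}}

```text
time: 14.78
eef_pos: [0.4958, 0.1473, 0.1711]
tcp_rot: [0.691, 0.723, -0.002, -0.002]
contact_force: [-0.1, 0.3, 0.0]
opening: 1.002
finger_force: 0.0
```

Emit:
{"op": "apply_moves", "data": {"series": [[0, 0, -0.03, 0, 0, 0], [0, 0, -0.06, 0, 0, 0], [0, 0, -0.09, 0, 0, 0], [0, 0, -0.115, 0, 0, 0], [0, 0, -0.115, 0, 0, 0], [0, 0, -0.115, 0, 0, 0]]}}

```text
time: 15.52
eef_pos: [0.4987, 0.1468, 0.0832]
tcp_rot: [0.691, 0.723, 0.001, 0.001]
contact_force: [0.1, -0.5, 1.3]
opening: 1.001
finger_force: 0.0
```

Emit:
{"op": "apply_moves", "data": {"series": [[0, 0, 0, 0, 0, 0], [0, 0, 0, 0, 0, 0], [0, 0, 0, 0, 0, 0], [0, 0, 0, 0, 0, 0], [0, 0, 0, 0, 0, 0], [0, 0, 0, 0, 0, 0], [0, 0, 0, 0, 0, 0], [0, 0, 0, 0, 0, 0]], "jaw": 0, "squeeze": 50}}

```text
time: 16.52
eef_pos: [0.4983, 0.1465, 0.0826]
tcp_rot: [0.691, 0.723, 0.001, 0.001]
contact_force: [-1.2, 0.8, 6.0]
opening: 0.547
finger_force: 52.3
```

Emit:
{"op": "apply_moves", "data": {"series": [[0, 0, 0.01, 0, 0, 0], [0, 0, 0.025, 0, 0, 0], [0, 0, 0.04, 0, 0, 0], [0, 0, 0.06, 0, 0, 0], [0, 0, 0.08, 0, 0, 0], [0, 0, 0.11, 0, 0, 0], [0, 0, 0.15, 0, 0, 0], [0, 0, 0.2, 0, 0, 0], [0, 0, 0.25, 0, 0, 0], [0, 0, 0.3, 0, 0, 0], [0, 0, 0.35, 0, 0, 0], [0, 0, 0.4, 0, 0, 0], [0, 0, 0.4, 0, 0, 0], [0, 0, 0.4, 0, 0, 0]]}}

```text
time: 18.27
eef_pos: [0.4968, 0.1463, 0.4005]
tcp_rot: [0.691, 0.723, -0.001, -0.001]
contact_force: [-1.0, 1.2, -2.5]
opening: 0.544
finger_force: 52.1
```

Emit:
{"op": "apply_moves", "data": {"series": [[0.03, -0.02, 0, 0, -0.1, 0], [0.07, -0.04, 0, 0, -0.25, 0], [0.1, -0.06, 0, 0, -0.4, 0], [0.13, -0.08, 0, 0, -0.55, 0], [0.15, -0.1, 0, 0, -0.7, 0], [0.15, -0.1, 0, 0, -0.85, 0], [0.15, -0.1, 0, 0, -0.85, 0], [0.15, -0.1, 0, 0, -0.85, 0]]}}

```text
time: 19.27
eef_pos: [0.6171, 0.0665, 0.4003]
tcp_rot: [0.653, 0.683, 0.225, 0.236]
contact_force: [1.0, 0.4, -2.8]
opening: 0.548
finger_force: 52.2
```

Emit:
{"op": "apply_moves", "data": {"series": [[0, 0, 0, 0, -0.15, 0], [0, 0, 0, 0, -0.3, 0], [0, 0, 0, 0, -0.45, 0], [0, 0, 0, 0, -0.6, 0], [0, 0, 0, 0, -0.75, 0], [0, 0, 0, 0, -0.9, 0], [0, 0, 0, 0, -0.95, 0], [0, 0, 0, 0, -0.95, 0], [0, 0, 0, 0, -0.95, 0], [0, 0, 0, 0, -0.95, 0], [0, 0, 0, 0, -0.95, 0], [0, 0, 0, 0, -0.95, 0]]}}

```text
time: 20.78
eef_pos: [0.6196, 0.0686, 0.4011]
tcp_rot: [0.52, 0.554, 0.456, 0.463]
contact_force: [-0.6, -0.4, -1.9]
opening: 0.546
finger_force: 54.0
```

```bash
python3 - <<'E'
from h import *
s=ctrl.get_state(); print(s["time"],s["eef_pos"],R.from_quat(s["tcp_rot"]).as_matrix()[:,2],s["dq"].round(3),s["opening"],s["finger_force"])
cv2.imwrite("pics/s3.png",ctrl.read_camera("scene")[:,:,::-1])
E
```

```text
20.775 [0.61964954 0.0685886  0.40113806] [ 0.98757022  0.02260698 -0.15554413] [ 0.064  0.034  0.091  2.179 -0.003 -2.152] 0.5463493315220044 54.04377693318622
```

View pics/s3.png

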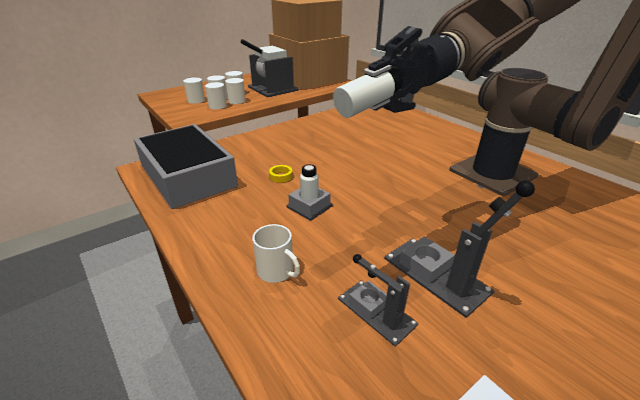

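The flask is held level at (365,92), the clamp is open with its knob at (525,188), and the bystanders are in place. Joints 4 and 6 are still turning, since the wrist is near a singularity, so I'll let it settle.

Emit:
{"op": "apply_moves", "data": {"series": [[0, 0, 0, 0, 0, 0], [0, 0, 0, 0, 0, 0], [0, 0, 0, 0, 0, 0], [0, 0, 0, 0, 0, 0], [0, 0, 0, 0, 0, 0], [0, 0, 0, 0, 0, 0], [0, 0, 0, 0, 0, 0], [0, 0, 0, 0, 0, 0]]}}

```text
time: 21.82
eef_pos: [0.619, 0.0687, 0.4006]
tcp_rot: [0.52, 0.554, 0.456, 0.463]
contact_force: [0.6, 0.2, -1.8]
opening: 0.543
finger_force: 54.0
```

```bash
python3 - <<'E'
from h import *
s=ctrl.get_state(); print(s["time"],s["eef_pos"],R.from_quat(s["tcp_rot"]).as_matrix()[:,2],s["qpos"].round(3),s["dq"].round(3),s["opening"],s["finger_force"])
E
```

```text
21.825 [0.61902288 0.06867227 0.40063513] [ 0.98746039  0.02408176 -0.15601936] [-0.097 -0.332  2.266  2.606  0.237 -2.677] [-0.     0.    -0.001  0.     0.     0.   ] 0.5427879324419954 54.04089800270128
```

```bash
python3 -c "
from plant import ctrl
print(ctrl.sign_off())"
```

```text
the job is handed in; nothing more can be done
None
```

I handed the job in at about 22 s with every step carried out: the flask is held still and about 9 degrees from level, roughly 0.4 m up, the clamp is open and the bystanders are in place; no verdict came back, and the one doubt is joint 5, which settled at 0.237 rad against its listed minimum of 0.24.

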